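Free the sagging gate bolt of the print bay and hold the gate ajar

TASK

The bolt on the gate of the print bay is stiff: press the sprung nozzle cap of the spray can beside it right down and let it spring back up. Then take the bolt by its upright knob, lift it so that its hooked nose passes over the bent-up lip of the keeper while you pull it back until the nose is right out of the keeper, and draw the gate towards you about a hand's width (roughly 80 mm at its free edge). The gate closes by itself, so finish while still holding it ajar there, and leave the tape roll, the glue bottle and the weight where they stand.

Things in the scene. Friction and masses are not known exactly. Their poses are not given: they have to be found in the camera images.
- bay: low wooden bay for framed prints, fixed to the table, 412 mm wide (y), 270 mm deep, up to 160 mm high, a gate in its front. Origin on the table under the middle of the gate's line; x points into the bay, square to the shut gate (which opens towards -x); y runs along the shut gate from keeper to hinge; z up. Position and yaw vary
- keeper_lip (a point): middle of the top edge of the keeper's bent-up lip, 131 mm high. The keeper is a steel channel open at the top on the short stile at the gate's free end; the lip (6 mm thick) stands across its mouth on the gate's side. Its walls stand 9 mm either side in bay x, tops 165 mm high, and reach from 5 mm on the gate's side of the lip to 43 mm behind it (bay y)
- gate_leaf: the slatted wooden gate, 276 mm long (6 to 282 mm from the hinge axis), 28 mm thick, top 120 mm high, and the barrel bolt on top of it. Origin on the hinge axis at table height; axes as the bay's while shut. The bolt runs through two steel guide loops, 25 mm wide across the gate, 12 mm long, tops 166 mm high, 244 and 114 mm from the hinge axis
- gate_hinge (a point): point on the upright hinge axis of the gate, 120 mm above the table, at bay x 0, y +144 mm
- gate (a joint): angle of the gate: 0 shut, grows as the free edge swings out of the front of the bay (bay -x; clockwise from above), at most 1.2. A spring closes it: 0.32 N m when shut, growing by 0.8 N m per rad. The bolt's nose between the keeper's walls keeps it shut
- knob (a point): centre of the bolt's knob, an upright plain steel cylinder 22 mm in diameter, 30 mm high (15 mm above and below), on an 11 mm stalk on the bolt rod. 192 mm high while the bolt sags; moves with the bolt; 204 mm from the hinge axis with the bolt fully shot. The 12 mm rod's axis is 53 mm below. The hooked nose is 112 to 126 mm from the knob, away from the hinge, and reaches 69 mm below it
- bolt_draw (a joint): how far the bolt is drawn back along the gate towards the hinge, in m: 0 fully shot to 0.060; starts between 0 and 0.008. Friction about 1.5 N; stays where it is left. The hook meets the lip at about 0.012 if not lifted; the nose is out of the keeper's walls from 0.034 on
- bolt_lift (a joint): how far the bolt is lifted in its tall guide loops, in m: 0 sagging to 0.016; it needs more than 0.008 to pass over the lip, and falls back by its weight (about 2 N) if let go. The bolt stays level as it is lifted
- can: spray can, 52 mm in diameter, standing upright in a wooden caddy 78 mm square, fixed to the table to the right of the bay. Origin on the table on the can's axis. Position and yaw vary
- nozzle_top (a point): centre of the top face of the can's round nozzle cap, 24 mm in diameter and 20 mm high, 186 mm above the table when up; it moves with the cap
- nozzle (a joint): how far the nozzle cap is pressed down, in m: 0 up, 0.006 bottomed; counts as pressed above 0.004. Spring: 2.8 N to start, 7 N at the bottom; it comes up by itself
- tape: loose roll of tape lying flat, 64 mm in diameter, 24 mm high, on the table in front of the gate where only a wide-open gate would reach it; leave alone. Origin under its centre
- glue: loose white bottle 52 mm in diameter, 130 mm high, to the left of the bay; leave alone. Origin under its centre
- weight: loose brass paper weight 54 mm in diameter, 50 mm high, in front of the keeper stile; leave alone. Origin under its centre
There are look-alikes about, which are no part of the job. Leave any orange, purple or red look-alike of the can alone.

How it is judged:
By the outcome, as a careful person would: the job done as asked, in the order asked, and still so for the second after the job is handed in, while the arm keeps its last pose, push and grip.
It also fails if it takes over 42 s, if anything falls off the work surface, if the arm or the gripper's body presses on something with over 40 N, if the wrist force passes 120 N, or if a joint passes its speed limit or range.

ROBOT

A 7-joint arm with a two-finger parallel gripper is mounted at the origin on the work surface. World frame = base frame: x ahead of the robot, y to its left, z up, the work surface at z = 0. Lengths are in m, angles in degrees, forces in N, time in s.
With the tool pointing down it reaches from about 0.425 to 0.875 m from the base axis. Payload 4.7 kg.
Tool frame: the origin (TCP) lies midway between the tips of the shut fingers; the grasp point (between the pads) lies 19 mm behind it; y points along the fingers, x is the direction in which the jaws open and shut, and the axes are right-handed (so a half turn about y gives the same grasp; the last joint's range is limited). The gripper opens to 87 mm and grips with 3 to 60 N. Pads are 19 mm wide; open, the fingers measure 117 mm over their backs; the gripper's body (75 mm by 190 mm) begins 51 mm behind the grasp point.
Start: joints at [72.198, 18.392, -4.016, 83.108, 1.295, 78.541, -3.26], TCP at [0.207, -0.616, 0.223] pointing down, gripper open.
Joint ranges: [-163.93, 163.93], [-17.29, 119.83], [-79.2, 71.16], [3.27, 140.29], [-89.18, 269.18], [5.43, 117.66], [-154.24, 154.24]. Speed limits (degrees/s): [147.25, 147.25, 180, 180, 180, 180, 180].

INTERFACE

Orientations are given as [roll, pitch, yaw] about the fixed x, y, z axes, in that order (R = Rz(yaw) Ry(pitch) Rx(roll)).
In Python, from cell import env gives the robot as it stands.
- The arm moves only by the tool carry_out, never from a script. Its argument "targets" is a list of rows, each a list of 2 entries, a list of its own where there are three numbers: the shift along the tool's x, y, z in mm, then the turn, a rotation vector about the tool's x, y, z in degrees. A call has 1 to 12 rows; each row shifts and turns the commanded pose from where the row before left it, along the tool's axes as they then stand; what a row does not reach is not made up. A row lasts 1/10 s, in which the tool goes at most 50 mm and 8.59 degrees, less where a joint would pass 70% of its speed; a pose out of reach is approached as far as the arm can. A call with a gripper value outside its range is refused whole. "jaw" is the opening, from 0 (shut) to 1 (fully open), set as the call begins (left out, the last holds). The fingers move at their own pace and stop on an object; "squeeze" is the grip in N (left out, the last holds). Time passes only in rows, so rows that do not move let the fingers close. It gives the time, the measured TCP pose, the force and the opening at its end, in the units of the state.
- env.get_obs(): the state, without advancing time (a new reading comes with each control period).
- env.read_camera(name): name is "side" or "top"; returns the picture (420x560x3 uint8, red, green, blue); there is no depth.
- env.get_calibration(name): a dict with "fx", "fy", "cx", "cy" (pixels), "R" (3x3) and "t" (3): a world point X has camera coordinates R X + t. Camera axes: x right, y down, z forward; pixel columns grow to the right and rows downward; lengths in m; the calibration is good to about 2 mm. A picture is of the moment at which its call begins. get_calibration takes no time and is no camera call.
- env.sign_off(): hands the job in, once; it reports no verdict.
Trained networks look in the newest picture that a camera, given by its name, has taken for a name from the list of things; names that differ only in an ending like _2 or _b are one class to them, and where a whole thing is asked for, a point or a joint stands for the part that bears it (a point fixed in the world has none). Each returns a list of dicts, best first, with "p" (0 to 1); they miss things now and then, are a little off and sometimes report something else, mostly with a low value. They report only what shows in the picture. A call takes as long as a camera call. They do not tell look-alikes from the thing itself.
- env.outline_of(camera, label): "mask" (420x560 bool, what is visible of it) and "xy" ([column, row] in pixels, amid what is visible of it).
The state is a dict: "time_s": time; "qpos": joint angles; "joint_velocities": joint speeds; "effort": joint torques, N m; "tool_pos": TCP position; "tool_rot": TCP orientation; "force": force on the tool from outside, world axes, zero at the start; "wrist_torque": the same for the moment, N m; "grip_width": finger opening in m.
Only numpy, scipy, OpenCV 4.12 (cv2) and the standard library are available. Lean on these libraries where they do the work, as an engineer would, in place of code of your own. Each camera call takes 0.05 s, during which the arm holds its last target.

## Working session

There is one attempt and no reset: what is moved stays moved. The work goes in short steps, Python scripts to look and compute and a tool call to move; the robot and the scene stay as the last step left them, time stands still between calls to the robot, and variables do not carry over. Pictures are saved under pics/ and viewed, and the job is handed in when it is done.

Besides the shell and the picture viewer there is one more tool, called as name(argument=value, ...) on one line, values as JSON. carry_out: Moves the arm, as the interface text tells. Its arguments: {"type":"object","properties":{"targets":{"type":"array","items":{"type":"array"}},"jaw":{"type":"number"},"squeeze":{"type":"number"}},"required":["targets"]}

```bash
mkdir -p pics
cat > h.py <<'E'
import numpy as np, cv2
from cell import env
from scipy.spatial.transform import Rotation as Ro
def snap(n,f):
    im=env.read_camera(n); cv2.imwrite('pics/'+f,im[:,:,::-1]); return im
def ray(n,px):
    c=env.get_calibration(n);R=np.array(c['R']);t=np.array(c['t'])
    d=R.T@np.array([(px[0]-c['cx'])/c['fx'],(px[1]-c['cy'])/c['fy'],1]);return -R.T@t,d
def atz(n,px,z):
    o,d=ray(n,px);return o+d*(z-o[2])/d[2]
def proj(n,X):
    c=env.get_calibration(n);v=np.array(c['R'])@np.array(X)+np.array(c['t'])
    return np.array([c['fx']*v[0]/v[2]+c['cx'],c['fy']*v[1]/v[2]+c['cy']])
def tri(pa,pb):
    o1,d1=ray('top',pa);o2,d2=ray('side',pb)
    A=np.c_[d1,-d2];s=np.linalg.lstsq(A,o2-o1,rcond=None)[0]
    a=o1+d1*s[0];b=o2+d2*s[1];return (a+b)/2,np.linalg.norm(a-b)
E
python3 - <<'E'
from h import *
np.set_printoptions(precision=4,suppress=True)
for n in('top','side'):
    snap(n,n+'0.png')
    c=env.get_calibration(n);print(n,-np.array(c['R']).T@np.array(c['t']),c['fx'])
    for l in['knob','nozzle_top','can','keeper_lip','gate_leaf','bay','tape','weight','glue']:
        try:print(l,[(round(r['p'],2),np.round(r['xy'],1).tolist(),int(r['mask'].sum())) for r in env.outline_of(n,l)])
        except Exception as e:print(l,e)
print(env.get_obs())
E
```

```text
top [0.2198 0.0547 1.4856] 511.0921613746686
knob [(0.6, [301.6, 178.7], 367)]
nozzle_top [(0.47, [438.6, 178.9], 76)]
can [(0.94, [423.4, 187.7], 991), (0.83, [395.9, 230.4], 925), (0.75, [409.8, 295.6], 905), (0.74, [397.8, 151.9], 968)]
keeper_lip [(0.55, [272.1, 144.7], 15093)]
gate_leaf [(0.71, [278.8, 185.8], 1851), (0.18, [190.7, 205.9], 357)]
bay [(0.73, [274.9, 146.2], 15002), (0.39, [369.9, 187.4], 890)]
tape [(0.8, [264.9, 245.4], 123), (0.51, [369.1, 187.5], 831)]
weight [(0.82, [347.4, 229.8], 293)]
glue [(0.79, [190.4, 207.3], 289)]
side [0.7661 0.7986 0.7316] 395.41065671447126
knob [(0.74, [210.2, 273.2], 19158), (0.63, [230.5, 199.0], 341)]
nozzle_top [(0.55, [166.4, 156.2], 66), (0.39, [248.8, 137.0], 57)]
can [(0.88, [214.2, 174.4], 299), (0.83, [174.8, 179.6], 921), (0.79, [247.2, 173.6], 1012), (0.69, [200.3, 161.6], 793), (0.63, [296.0, 155.8], 960), (0.47, [210.2, 268.1], 19327)]
keeper_lip [(0.77, [209.1, 271.2], 19362), (0.2, [212.0, 160.1], 64)]
gate_leaf [(0.82, [241.0, 234.0], 2201)]
bay [(0.74, [209.0, 274.1], 19221)]
tape [(0.89, [301.1, 252.9], 374)]
weight [(0.77, [264.5, 203.0], 301)]
glue [(0.72, [308.3, 310.9], 1064), (0.27, [245.6, 233.0], 2188)]
{'time_s': 1.0, 'qpos': array([72.1971, 18.3886, -4.0176, 83.1064,  1.295 , 78.5429, -3.2586]), 'joint_velocities': array([-0.0197, -0.0061,  0.1359, -0.0358, -0.0573, -0.1141,  0.0056]), 'effort': array([  0.0004, -49.1106,  -0.4025, -31.2775,  -0.0636,   0.0336,
        -0.    ]), 'tool_pos': array([ 0.2074, -0.616 ,  0.2226]), 'tool_rot': array([-90.0023,  -0.0072, -71.3855]), 'force': array([ 0.4453, -0.4745,  0.2796]), 'wrist_torque': array([0.041 , 0.0348, 0.0285]), 'grip_width': 0.08707151520862724}
```

View pics/top0.png

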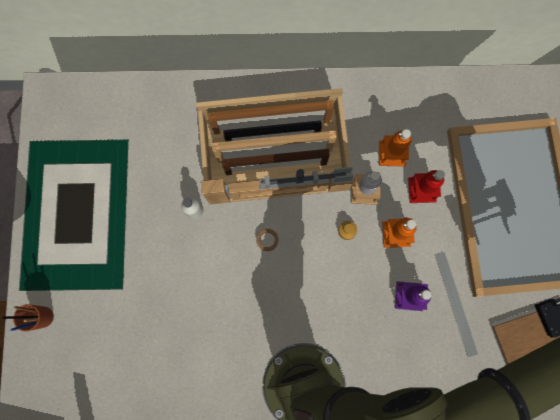

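View pics/side0.png

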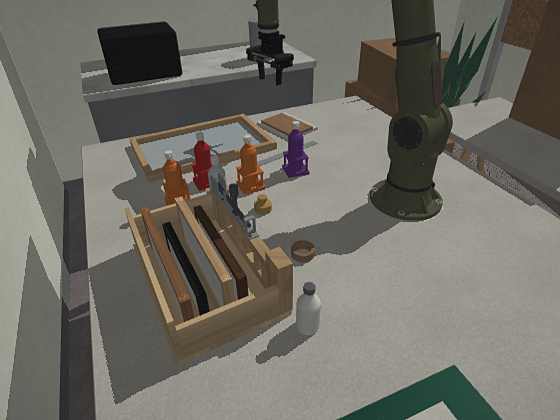

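Run:
```python
import cv2
a=cv2.imread('pics/top0.png')[110:320,220:460];b=cv2.imread('pics/side0.png')[120:270,140:340]
cv2.imwrite('pics/ct.png',cv2.resize(a,None,fx=2.8,fy=2.8,interpolation=cv2.INTER_CUBIC));cv2.imwrite('pics/cs.png',cv2.resize(b,None,fx=4,fy=4,interpolation=cv2.INTER_CUBIC))
```

```text
(no output)
```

View pics/ct.png

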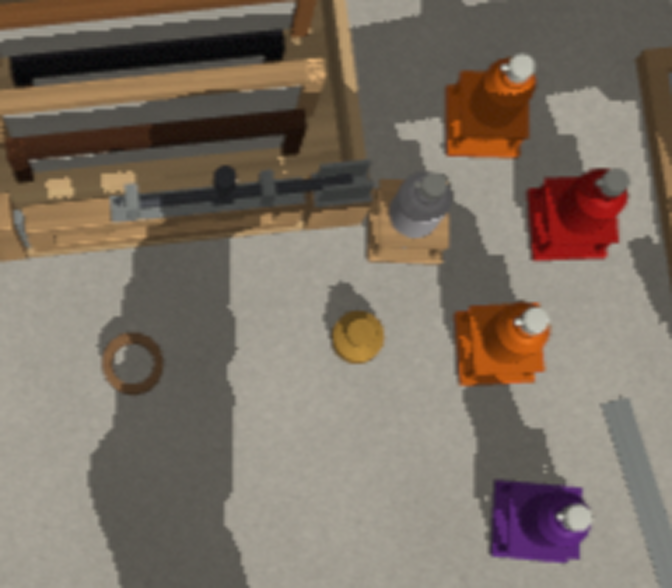

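View pics/cs.png

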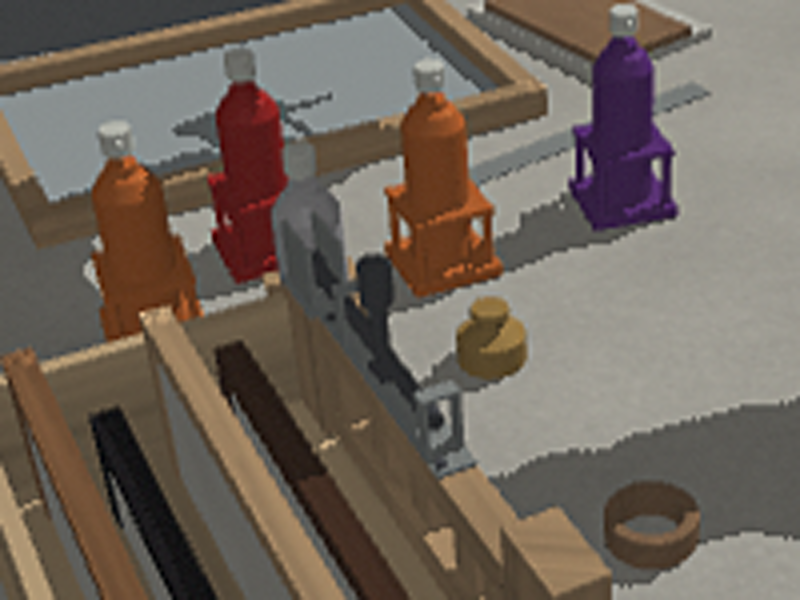

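Run:
```python
from h import *
np.set_printoptions(precision=4,suppress=True)
a=cv2.imread('pics/top0.png');b=cv2.imread('pics/side0.png')
cv2.imwrite('pics/c1.png',cv2.resize(a[160:215,250:390],None,fx=5.7,fy=5.7,interpolation=cv2.INTER_NEAREST))
cv2.imwrite('pics/c2.png',cv2.resize(b[145:245,195:275],None,fx=6,fy=6,interpolation=cv2.INTER_NEAREST))
n=atz('top',(374.6,176.8),.186);print('noz',n,proj('side',n),tri((374.6,176.8),(214.75,157)))
k=atz('top',(300.4,173.6),.207);print('knob',k,proj('side',k),proj('side',k-[0,0,.03]))
```

```text
noz [ 0.5473 -0.1916  0.186 ] [216.2061 156.3069] (array([ 0.5497, -0.1928,  0.1832]), np.float64(0.0035906852117912353))
knob [0.5535 0.003  0.207 ] [234.6978 184.3034] [235.7242 194.4232]
```

View pics/c1.png

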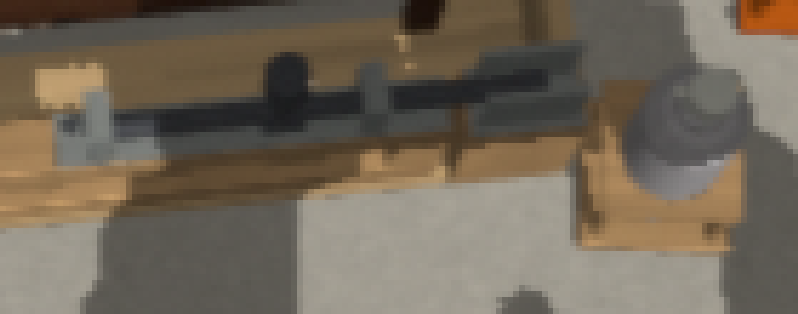

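View pics/c2.png

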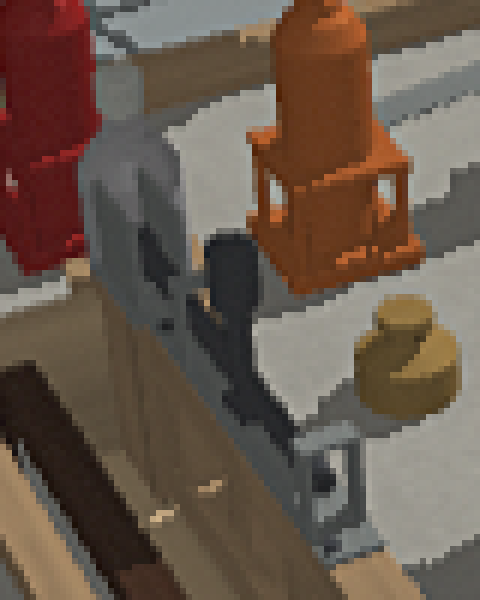

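Run:
```python
from h import *
np.set_printoptions(precision=4,suppress=True)
f=lambda x,y:(250+x/5.7-.5,160+y/5.7-.5)
n=atz('top',f(713,90),.186);print('noz',n,tri(f(713,90),(214.4,155)))
k=atz('top',f(288,77),.207);print('knob',k,tri(f(288,77),(233.3,184.7)))
l1=atz('top',f(375,90),.166);l2=atz('top',f(97,118),.166);print(l1,l2,np.linalg.norm(l1-l2))
for p,q,z in[(l1,l2,0),(atz('top',f(545,78),.139),atz('top',f(70,122),.139),0)]:
    d=q-p;print('yaw bay',np.degrees(np.arctan2(-d[0],d[1])),np.linalg.norm(d))
print(env.get_calibration('top'))
o=env.get_obs();R=Ro.from_euler('xyz',o['tool_rot'],degrees=True).as_matrix();print(R)
```

```text
noz [ 0.5513 -0.1917  0.186 ] (array([ 0.551 , -0.1912,  0.191 ]), np.float64(0.002050840943702808))
knob [0.5551 0.004  0.207 ] (array([0.5562, 0.0035, 0.2066]), np.float64(0.0021107322915440863))
[ 0.559  -0.0381  0.166 ] [0.5477 0.0917 0.166 ] 0.13021299129115171
yaw bay 4.984837949499424 0.13021299129115171
yaw bay 4.512467864591923 0.2269558751905487
{'fx': 511.0921613746686, 'fy': 511.0921613746686, 'cx': 280.7749885765767, 'cy': 217.4832385219821, 'R': array([[-0.0154, -0.9999, -0.0032],
       [-0.9854,  0.0157, -0.1695],
       [ 0.1695,  0.0005, -0.9855]]), 't': array([0.0628, 0.4674, 1.4268])}
[[ 0.3192  0.      0.9477]
 [-0.9477 -0.0001  0.3192]
 [ 0.0001 -1.     -0.    ]]
```

Candidates for the can, as top-image pixels of the nozzle:
- Grey can in the wooden caddy (375,176), right beside the bay. This is the one I choose, and the crop confirms it is grey in wood.
- Orange can (405,133), red can (438,174), orange can (411,224) and purple can (426,294). These are the coloured look-alikes, so I leave them alone.

The knob is at top (300,173) and side (234,185). The two views agree to 2 mm. The guide loops come out 130 mm apart, as specified.

carry_out(targets=[[[0, -40, 0], [0, 0, 0]], [[0, 0, 0], [0, -8.48, 0]], [[0, 0, 0], [0, -8.48, 0]], [[0, 0, 0], [0, -8.48, 0]], [[0, 0, 0], [0, -8.48, 0]], [[0, 0, 0], [0, -8.48, 0]], [[0, 0, 0], [0, -8.48, 0]], [[0, 0, 0], [0, -8.48, 0]], [[0, 0, 0], [0, -8.48, 0]], [[0, 0, 0], [0, -8.48, 0]]], jaw=0, squeeze=20)

```text
time_s: 2.0
tool_pos: [0.2073, -0.6161, 0.2626]
tool_rot: [-90.0, 0.0, 5.3]
force: [0.9, -0.0, 0.0]
grip_width: 0.0153
```

carry_out(targets=[[[31.75, 0, 32.6], [0, 0, 0]], [[31.75, 0, 32.6], [0, 0, 0]], [[31.75, 0, 32.6], [0, 0, 0]], [[31.75, 0, 32.6], [0, 0, 0]], [[31.75, 0, 32.6], [0, 0, 0]], [[31.75, 0, 32.6], [0, 0, 0]], [[31.75, 0, 32.6], [0, 0, 0]], [[31.75, 0, 32.6], [0, 0, 0]], [[31.75, 0, 32.6], [0, 0, 0]], [[31.75, 0, 32.6], [0, 0, 0]], [[31.75, 0, 32.6], [0, 0, 0]], [[31.75, 0, 32.6], [0, 0, 0]]])

```text
time_s: 3.2
tool_pos: [0.5543, -0.1922, 0.2629]
tool_rot: [-90.0, -0.0, 4.9]
force: [0.3, -0.1, 0.5]
grip_width: 0.0006
```

carry_out(targets=[[[0, 30, 0], [0, 0, 0]], [[0, 25, 0], [0, 0, 0]], [[0, 0, 0], [0, 0, 0]]])

```text
time_s: 3.5
tool_pos: [0.5512, -0.1928, 0.204]
tool_rot: [-89.8, 0.3, 5.0]
force: [0.4, 0.0, -0.1]
grip_width: 0.0002
```

Run:
```python
from h import *
o=env.get_obs();print(o['time_s'],o['tool_pos'],o['tool_rot'],o['force'],o['grip_width'])
a=snap('top','t1.png');b=snap('side','s1.png')
A=cv2.resize(a[130:230,310:430],None,fx=4,fy=4);B=cv2.resize(b[90:190,160:260],None,fx=4,fy=4)
cv2.imwrite('pics/ts1.png',cv2.hconcat([A[:,:390],B])[:,:,::-1])
print(proj('top',o['tool_pos']),proj('side',o['tool_pos']))
```

```text
3.5 [ 0.55118116 -0.19275626  0.20397938] [-89.84106164   0.3486532    4.97540418] [ 0.35088054  0.0275393  -0.05084679] 0.00022378078950871554
[376.23295937 173.5890913 ] [214.02457939 150.78091214]
```

View pics/ts1.png

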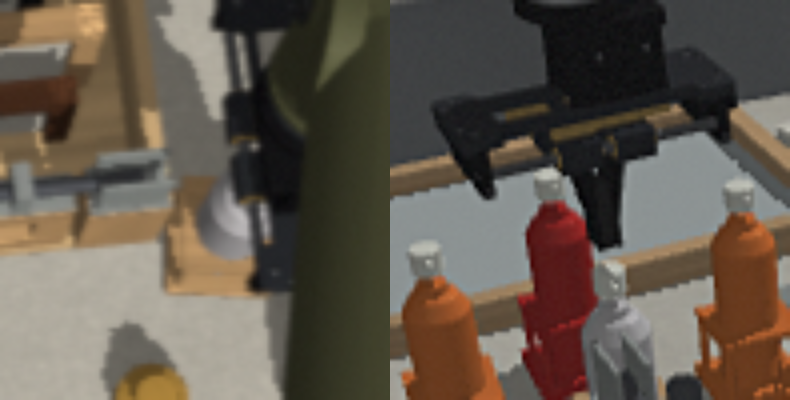

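carry_out(targets=[[[0, 12, 0], [0, 0, 0]], [[0, 6, 0], [0, 0, 0]], [[0, 4, 0], [0, 0, 0]], [[0, 3, 0], [0, 0, 0]], [[0, 2, 0], [0, 0, 0]], [[0, 0, 0], [0, 0, 0]]])

```text
time_s: 4.2
tool_pos: [0.5533, -0.1939, 0.1814]
tool_rot: [-90.0, 0.0, 4.9]
force: [-3.3, -0.9, 6.5]
grip_width: 0.0006
```

carry_out(targets=[[[0, 1.5, 0], [0, 0, 0]], [[0, 1, 0], [0, 0, 0]], [[0, 0, 0], [0, 0, 0]], [[0, 0, 0], [0, 0, 0]]])

```text
time_s: 4.6
tool_pos: [0.5533, -0.1939, 0.1804]
tool_rot: [-90.1, -0.0, 4.9]
force: [-4.5, 1.1, 12.2]
grip_width: 0.0005
```

carry_out(targets=[[[0, -10, 0], [0, 0, 0]], [[0, -25, 0], [0, 0, 0]], [[0, -35, 0], [0, 0, 0]], [[3.7, 0, 39.3], [0, 0, 0]], [[3.7, 0, 39.3], [0, 0, 0]], [[3.7, 0, 39.3], [0, 0, 0]], [[3.7, 0, 39.3], [0, 0, 0]], [[3.8, 0, 39.3], [0, 0, 0]], [[0, 0, 0], [0, 0, 0]], [[0, 0, 0], [0, 0, 0]]], jaw=0.8)

```text
time_s: 5.6
tool_pos: [0.5551, 0.0051, 0.2482]
tool_rot: [-90.0, -0.0, 5.1]
force: [0.7, -0.4, -0.3]
grip_width: 0.0671
```

Run:
```python
from h import *
o=env.get_obs();print(o['time_s'],o['tool_pos'],o['tool_rot'],o['force'],o['grip_width'])
a=snap('top','t2.png');b=snap('side','s2.png')
A=cv2.resize(a[120:220,230:400],None,fx=4,fy=4);B=cv2.resize(b[90:240,160:290],None,fx=4,fy=4)
cv2.imwrite('pics/ts2.png',A[:,:,::-1]);cv2.imwrite('pics/ss2.png',B[:,:,::-1])
```

```text
5.6 [0.55509906 0.00508494 0.24819637] [-9.00232221e+01 -3.20576230e-02  5.09600713e+00] [ 0.68175053 -0.39873645 -0.30375643] 0.06711524964500984
```

View pics/ts2.png

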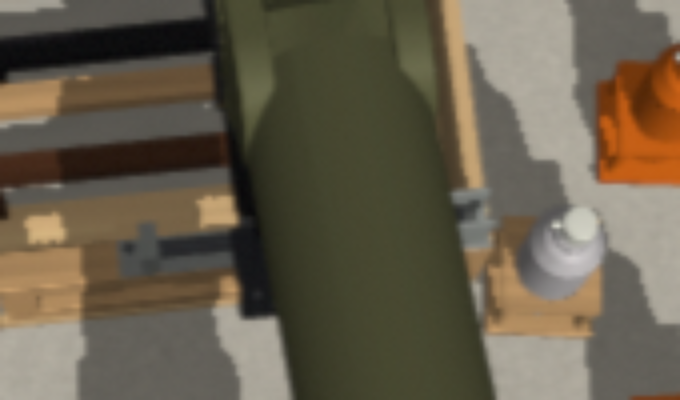

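View pics/ss2.png

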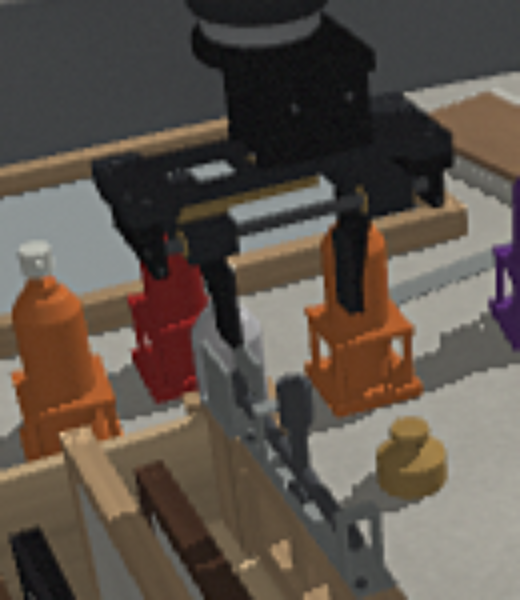

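carry_out(targets=[[[0, 30, 0], [0, 0, 0]], [[0, 25, 0], [0, 0, 0]], [[0, 14, -1], [0, 0, 0]], [[0, 0, 0], [0, 0, 0]]])

```text
time_s: 6.1
tool_pos: [0.5538, 0.0011, 0.1769]
tool_rot: [-90.0, 0.2, 4.8]
force: [-0.1, -0.0, -0.3]
grip_width: 0.0696
```

carry_out(targets=[[[0, 0, 0], [0, 0, 0]], [[0, 0, 0], [0, 0, 0]], [[0, 0, 0], [0, 0, 0]], [[0, 0, 0], [0, 0, 0]], [[0, 0, 0], [0, 0, 0]], [[0, 0, 0], [0, 0, 0]]], jaw=0, squeeze=30)

```text
time_s: 6.7
tool_pos: [0.5552, 0.0029, 0.1793]
tool_rot: [-90.0, -0.0, 4.9]
force: [0.4, 0.4, 0.2]
grip_width: 0.0295
```

carry_out(targets=[[[0, 0, 0], [0, 0, 0]], [[0, 0, 0], [0, 0, 0]], [[0, 0, 0], [0, 0, 0]]])

```text
time_s: 7.0
tool_pos: [0.5561, 0.0029, 0.1793]
tool_rot: [-90.0, -0.1, 4.9]
force: [4.5, -0.5, -1.2]
grip_width: 0.0214
```

carry_out(targets=[[[0.7, -4, 0], [0, 0, 0]], [[0, -4, 0], [0, 0, 0]], [[0, -4, 0], [0, 0, 0]], [[0, 0, 0], [0, 0, 0]], [[0, 0, 0], [0, 0, 0]]])

```text
time_s: 7.5
tool_pos: [0.5561, 0.003, 0.1915]
tool_rot: [-90.0, -0.0, 4.9]
force: [4.3, 0.3, -0.4]
grip_width: 0.0213
```

Run:
```python
from h import *
o=env.get_obs();print(o['time_s'],o['tool_pos'],o['tool_rot'],o['force'],o['grip_width'])
b=snap('side','s3.png')
B=cv2.resize(b[140:260,180:290],None,fx=5,fy=5)
cv2.imwrite('pics/ss3.png',B[:,:,::-1])
```

```text
7.5 [0.55609948 0.00297475 0.19153276] [-9.00141561e+01 -4.82704965e-02  4.93055434e+00] [ 4.33418214  0.32638774 -0.38558716] 0.021297955357058477
```

View pics/ss3.png

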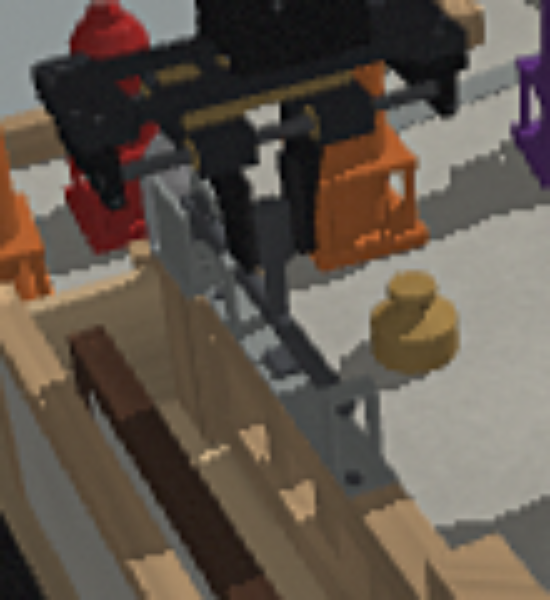

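carry_out(targets=[[[0, 0, 6], [0, 0, 0]], [[0, 0, 7], [0, 0, 0]], [[0, 0, 7], [0, 0, 0]], [[0, 0, 7], [0, 0, 0]], [[0, 0, 7], [0, 0, 0]], [[0, 0, 7], [0, 0, 0]], [[0, 0, 5], [0, 0, 0]], [[0, 0, 0], [0, 0, 0]], [[0, 0, 0], [0, 0, 0]]])

```text
time_s: 8.45
tool_pos: [0.5515, 0.0499, 0.1909]
tool_rot: [-89.9, 0.0, 5.0]
force: [3.6, 1.3, -1.6]
grip_width: 0.021
```

Run:
```python
from h import *
o=env.get_obs();print(o['time_s'],o['tool_pos'],o['tool_rot'],o['force'],o['grip_width'])
b=snap('side','s4.png');a=snap('top','t4.png')
B=cv2.resize(b[140:260,180:290],None,fx=5,fy=5)
A=cv2.resize(a[130:230,230:390],None,fx=5,fy=5)
cv2.imwrite('pics/ss4.png',B[:,:,::-1]);cv2.imwrite('pics/st4.png',A[:,:,::-1])
```

```text
8.45 [0.55152297 0.04985352 0.19087736] [-8.99192819e+01  2.80304957e-02  4.97880212e+00] [ 3.57908943  1.2551841  -1.60645345] 0.020988459078065902
```

View pics/ss4.png

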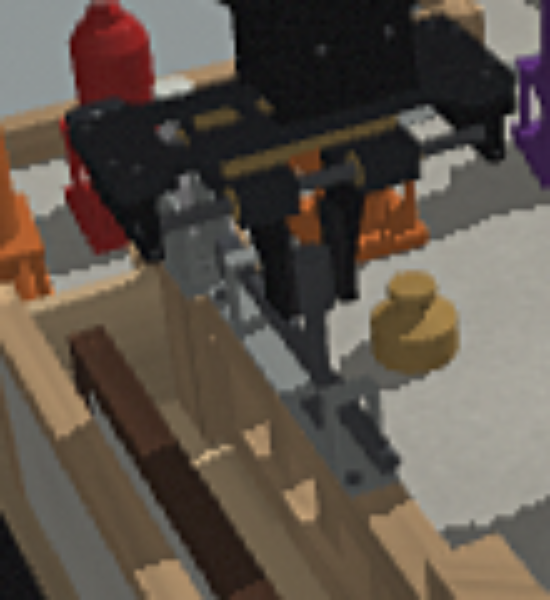

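View pics/st4.png

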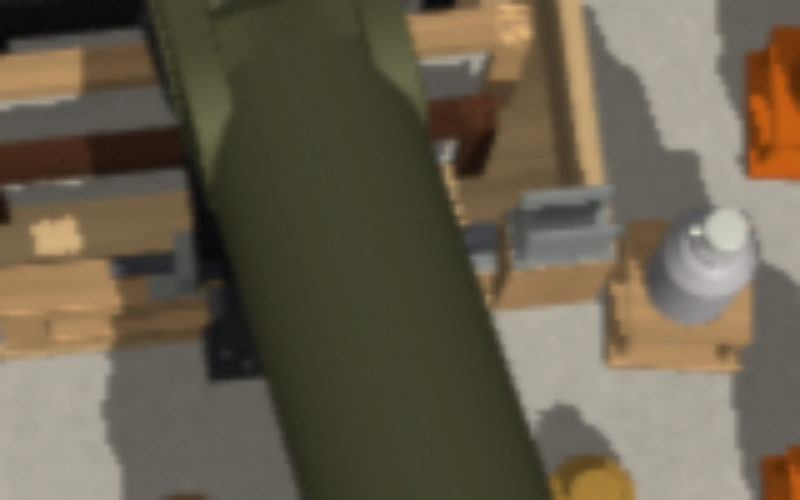

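carry_out(targets=[[[-3.7, 0, 0], [0, 1.36, 0]], [[-3.7, 0, 0.1], [0, 1.36, 0]], [[-3.7, 0, 0], [0, 1.36, 0]], [[-3.7, 0, 0.1], [0, 1.36, 0]], [[-3.7, 0, 0], [0, 1.36, 0]], [[-3.7, 0, 0.1], [0, 1.36, 0]], [[0, 0, 0], [0, 0, 0]], [[0, 0, 0], [0, 0, 0]]])

```text
time_s: 9.35
tool_pos: [0.5298, 0.0482, 0.1912]
tool_rot: [-90.0, -0.0, -3.2]
force: [4.0, 1.5, -2.4]
grip_width: 0.0214
```

Run:
```python
from h import *
o=env.get_obs();print(o['time_s'],o['tool_pos'],o['tool_rot'],o['force'],o['grip_width'])
print(atz('top',(347.4,229.8),.05))
b=snap('side','s5.png');a=snap('top','t5.png')
B=cv2.resize(b[140:260,180:290],None,fx=5,fy=5)
A=cv2.resize(a[130:250,230:390],None,fx=5,fy=5)
cv2.imwrite('pics/ss5.png',B[:,:,::-1]);cv2.imwrite('pics/st5.png',A[:,:,::-1])
```

```text
9.35 [0.5297969  0.04823778 0.19117255] [-9.00239208e+01 -3.32693372e-02 -3.23416639e+00] [ 3.97060817  1.52116078 -2.3749247 ] 0.02140618110691581
[ 0.42818599 -0.13302204  0.05      ]
```

View pics/st5.png

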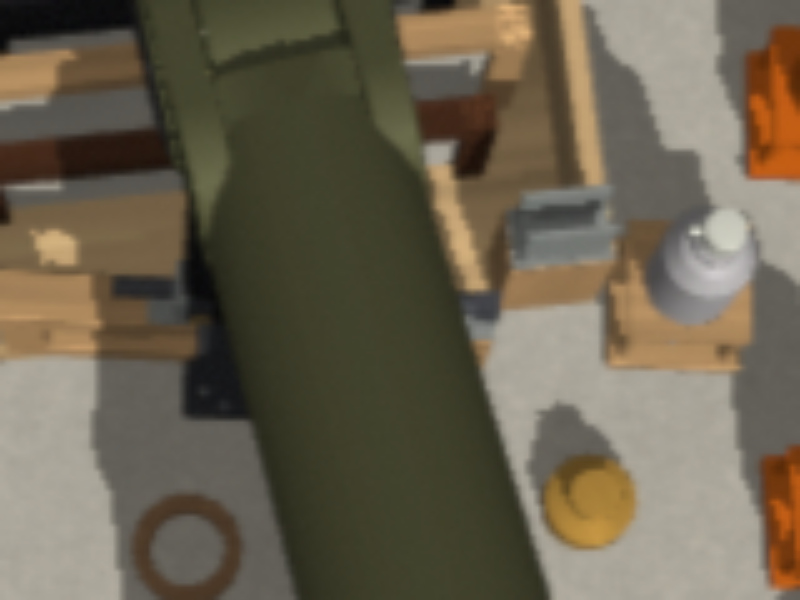

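View pics/ss5.png

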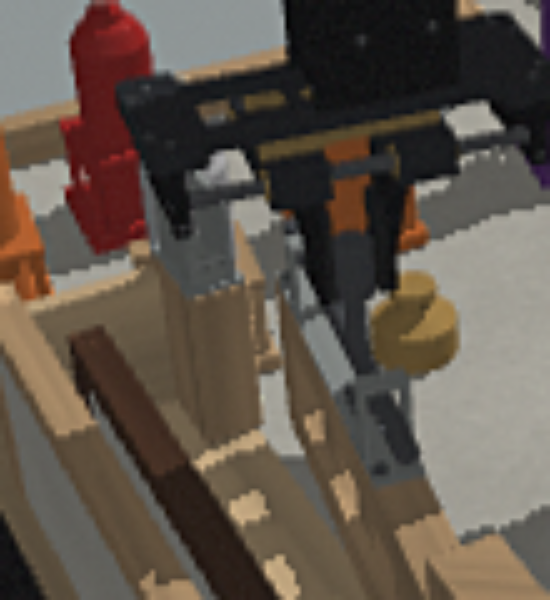

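The gate is swinging open: the keeper is clear and the weight is well out of the sweep. I'll do the second half of the swing.

carry_out(targets=[[[-3.7, 0, 0], [0, 1.36, 0]], [[-3.7, 0, 0.1], [0, 1.36, 0]], [[-3.7, 0, 0], [0, 1.36, 0]], [[-3.7, 0, 0.1], [0, 1.36, 0]], [[-3.7, 0, 0], [0, 1.36, 0]], [[-3.7, 0, 0.1], [0, 1.36, 0]], [[0, 0, 0], [0, 0, 0]], [[0, 0, 0], [0, 0, 0]], [[0, 0, 0], [0, 0, 0]]])

```text
time_s: 10.35
tool_pos: [0.5079, 0.0512, 0.1911]
tool_rot: [-90.0, -0.0, -11.4]
force: [4.5, -0.1, -1.8]
grip_width: 0.0216
```

Run:
```python
from h import *
o=env.get_obs();print(o['time_s'],o['tool_pos'],o['tool_rot'],o['force'],o['grip_width'])
H=np.array([.538,.2053]);d=o['tool_pos'][:2]-H;th=np.arctan2(-d[0],-d[1])+np.radians(4.9);print('r',np.hypot(*d),'theta',th,'edge',282*2*np.sin(th/2))
b=snap('side','s6.png');a=snap('top','t6.png')
for n in('top','side'):
  for l in('tape','glue','weight'):print(n,l,[(round(r['p'],2),np.round(r['xy'],1).tolist()) for r in env.outline_of(n,l)][:1])
A=cv2.resize(a[130:250,230:390],None,fx=5,fy=5);B=cv2.resize(b[140:260,180:290],None,fx=5,fy=5)
cv2.imwrite('pics/ss6.png',B[:,:,::-1]);cv2.imwrite('pics/st6.png',A[:,:,::-1])
```

```text
10.35 [0.50785087 0.05118561 0.19113451] [-9.00046902e+01 -1.78607848e-02 -1.13872030e+01] [ 4.47313381 -0.06287145 -1.80030259] 0.021554542707546104
r 0.157035709599268 theta 0.27870960436719383 edge 78.34196905127338
top tape [(0.76, [259.3, 237.2])]
top glue [(0.62, [190.7, 208.6])]
top weight [(0.63, [345.0, 229.1])]
side tape [(0.91, [305.0, 246.1])]
side glue [(0.95, [311.4, 310.4])]
side weight [(0.42, [265.5, 205.7])]
```

View pics/st6.png

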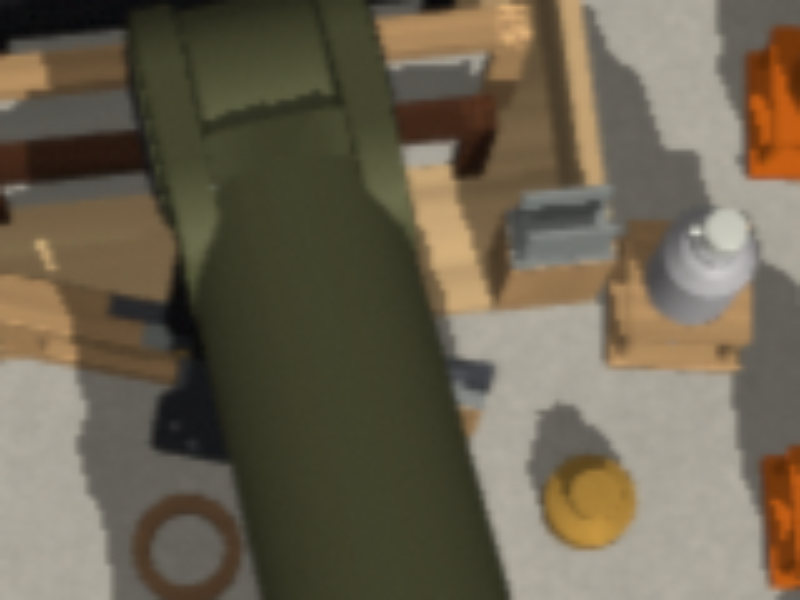

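View pics/ss6.png

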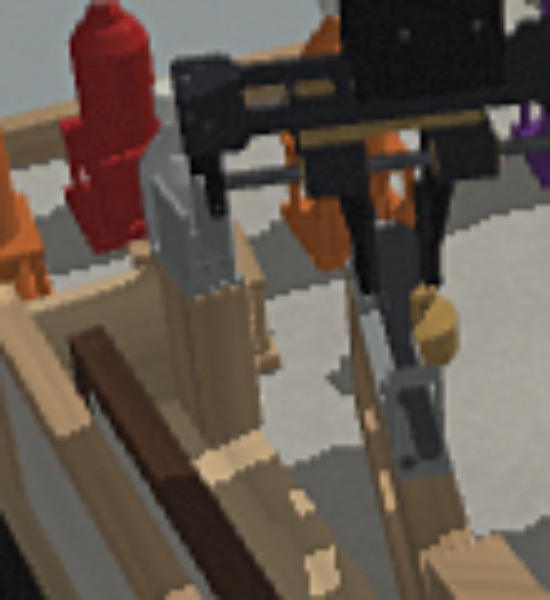

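Run:
```python
from h import *
print(env.sign_off()); o=env.get_obs();print(o['time_s'],o['tool_pos'],o['force'],o['grip_width'])
```

```text
the job is handed in; nothing more can be done
None
the job is handed in; nothing more can be done
```

I carried out the job in the order asked and handed it in at about 10.4 s on the robot's clock, with the gripper still holding the gate ajar.

- **Nozzle:** I pressed the cap of the grey can in the wooden caddy down to its stop. The force read 12 N and the fingertips were about 5.6 mm below the cap's raised height. After I released it, the cap showed at its original pixel again.
- **Bolt:** I gripped the knob (grip width about 21.5 mm), lifted it 12 mm and drew it back to roughly 0.048 m. The pictures showed the nose clear of the keeper's walls.
- **Gate:** I swung it about 0.28 rad, which works out at about 78 mm at the free edge. That figure comes from the hinge position I estimated in the pictures.
- **Loose things:** The tape roll measures the same in the first and last pictures. The weight does not move between the later ones, and the glue bottle's reported position changed by 1–3 pixels, which I took as noise.

**Readings that disagreed:**
- The tape network put the roll about 6–10 pixels from its first report, but the pictures show it unmoved.
- Just after lifting the bolt, the vertical force read only −0.4 N where about −2 N was expected. The pictures and the free draw past the lip confirmed the lift.
- A sideways force of about 4 N stayed on the grip throughout.

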